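Index the turntable and hover the finned cover over the open drive box

ROBOT

A 6-joint arm with a two-finger parallel gripper is mounted at the origin on a cart in front of the work surface, level with it; the furniture and walls round the work are solid. World frame = base frame: x ahead of the robot, y to its left, z up, the work surface at z = 0. Lengths are in m, angles in rad, forces in N, time in s.
With the tool pointing down it reaches from about 0.325 to 0.775 m from the base axis. Payload 5.5 kg.
Tool frame: the origin (TCP) lies midway between the tips of the shut fingers; the grasp point (between the pads) lies behind it (arm.grip_point_offset is the z of the grasp point in the tool frame, in m); z points along the fingers, y is the line along which they close (so a half turn about z gives the same grasp; the last joint's range is limited). The gripper opens to 85 mm and grips with 20 to 120 N. Pads are 22 mm wide; open, the fingers measure 114 mm over their backs; the gripper's body (76 mm by 85 mm) begins 54 mm behind the grasp point. The pads swing forward as they close: fully open they stand 13 mm farther back than shut.
Start: joints at [1.253, 0.091, 1.231, -0, 1.82, -0.057], TCP at [0.155, 0.58, 0.231] pointing down, gripper open.
Joint ranges: [-2.87, 2.87], [-0.86, 2.18], [0.17, 2.46], [-1.51, 4.65], [0.06, 2.69], [-2.65, 2.65]. Speed limits (rad/s): [2.57, 2.57, 3.01, 3.14, 3.14, 3.14].

INTERFACE

Orientations are given as a unit quaternion [x, y, z, w].
In Python, from plant import arm, grab_frame, calibration, finder gives the robot as it stands.
- The arm moves only by the shell command python3 -m jog 'ROWS' [OPENING] [FORCE]. ROWS is JSON, a list of rows, each a list of 4 numbers: the shift along the tool's x, y, z in m, then the turn about the tool's z in rad. In form: [[tx, ty, tz, roll], ...]. A call has 1 to 12 rows; each row shifts and turns the commanded pose from where the row before left it, along the tool's axes as they then stand; what a row does not reach is not made up. A row lasts 1/10 s, in which the tool goes at most 50 mm and 8.59 degrees, less where a joint would pass 70% of its speed; a pose out of reach is approached as far as the arm can. A call is refused whole if a number of a shift passes 0.05 or a number of a turn 0.15, either way. A call with a gripper value outside its range is refused whole. OPENING is the opening, from -1 (shut) to 1 (fully open), so that 0 is half open, set as the call begins (- or left out, the last holds). The fingers move at their own pace and stop on an object; FORCE is the grip in N (left out, the last holds). Time passes only in rows, so rows that do not move let the fingers close. It gives the time, the measured TCP pose, the force, the opening and the grip force at its end, in the units of the state.
- arm.state(): the state, without advancing time (a new reading comes with each control period).
- grab_frame(name): name is "side" or "top" or "wrist"; returns the picture (400x640x3 uint8, red, green, blue); there is no depth.
- calibration(name): a dict with "camera_matrix" (3x3 intrinsics, pixels), "R" (3x3) and "t" (3): a world point X has camera coordinates R X + t. Camera axes: x right, y down, z forward; pixel columns grow to the right and rows downward; lengths in m; the calibration is good to about 2 mm. A picture is of the moment at which its call begins: read the wrist's pose just before it. calibration takes no time and is no camera call; for the wrist camera it gives the pose at the moment of the call.
- arm.close_job(): hands the job in; it is judged then, once.
Trained networks look in the newest picture that a camera, given by its name, has taken for a name from the list of things; names that differ only in an ending like _2 or _b are one class to them, and where a whole thing is asked for, a point or a joint stands for the part that bears it (a point fixed in the world has none). Each returns a list of dicts, best first, with "confidence" (0 to 1); they miss things now and then, are a little off and sometimes report something else, mostly with a low value. They report only what shows in the picture. A call takes as long as a camera call.
- finder.spot_in(camera, label): "rect" ([left, top, right, bottom] in pixels, round what is visible of it).
The state is a dict: "clock": time; "qpos": joint angles; "dq": joint speeds; "tau": joint torques, N m; "eef_pos": TCP position; "tcp_rot": TCP orientation; "force": force on the tool from outside, world axes, zero at the start; "torque": the same for the moment, N m; "finger_gap": finger opening in m; "finger_force": force on a finger pad.
Only numpy, scipy, OpenCV 4.12 (cv2) and the standard library are available. Lean on these libraries where they do the work, as an engineer would, in place of code of your own. Each camera call takes 0.05 s, during which the arm holds its last target. There are 200 camera calls.

TASK

Turn the index table anticlockwise (seen from above) by one position, so that the open box clicks into place at the work position nearest you. Then pick up the finned cover and hold it level and still about a centimetre above that box's rim, the right way round and with every threaded hole showing whole through its hole in the cover, so that I can start the screws; it must not touch the box or anything else of the table. Finish while still holding the cover there, and leave the other things on the desk alone.

Things in the scene. Friction and masses are not known exactly. Their poses are not given: they have to be found in the camera images.
- index_disc (a joint): Turn of the index table's disc (rad, positive anticlockwise from above): about 0 at the start, a covered box at the work position; 1.571 is the next stop, the open box there. At each stop a spring roller sits between two rim lobes: about 6 N at a post to leave it, then free (0.5 N), again 6 N from 8 to 4 degrees before the next stop; nearer, the roller pulls the disc in.
- table_axis (a point): Point on the disc's axis at its upper face (50 mm over the desk). Disc 292 mm across. The table is fixed, but stands elsewhere and turned each time; its -x points from the axis to the work position on the robot's side, where a small steel pointer stands at the rim; z up.
- work_position (a point): Fixed point at the middle of the work position, 90 mm from the axis on the robot's side, at the disc's upper face.
- post (a point): Grip point of the black push post that stands at the start between the work position and the open box (front left); it turns with the disc. Round knob 18 mm across, 28 to 66 mm over the disc's face; this point is on its axis, 48 mm over that face, 130 mm from the disc's axis. The boxes stand 31 mm clear on both sides; covered ones rise 77 mm over the disc's face.
- box_rim (a point): Middle of the open box's mouth, at its rim, 39 mm over the disc's face. Grey cast box 104 (x) x 68 (y) x 36 mm, circuit board inside, rubber seal 1 mm proud of the rim, nothing higher. Fixed to the disc 90 mm from its axis, at the left at the start, the only open one. Its y points to the disc's axis; on its -x (narrow) end is a round plug socket.
- cover_centre (a point): Centre of the loose cover, half-way up (19 mm over its underside). Aluminium plate 104 (x) x 68 (y) x 4 mm with seven upright heat-sink fins along x on top, a block 62 (x) x 40 (y) mm, tips 38 mm over the underside; about 0.16 kg. Lies flat, fins up, right of the table. Grip it across the 40 mm (y), above the plate. z up.
- cover_underside (a point): Centre of the cover's flat underside, 19 mm below cover_centre.
- cover_hole_wide_a (a point): Centre of the cover's 10 mm clearance hole at the wide end, +y side: x +42, y +24 mm from the cover's centre, at the underside.
- cover_hole_wide_b (a point): Centre of the cover's 10 mm clearance hole at the wide end, -y side: x +42, y -24 mm from the cover's centre, at the underside.
- cover_hole_narrow_a (a point): Centre of the cover's 10 mm clearance hole at the narrow end, +y side: x -42, y +13 mm from the cover's centre, at the underside.
- cover_hole_narrow_b (a point): Centre of the cover's 10 mm clearance hole at the narrow end, -y side: x -42, y -13 mm from the cover's centre, at the underside.
- box_hole_wide_a (a point): Centre of the open box's 4 mm threaded hole at the wide end, +y side: x +42, y +24 mm from the box's centre, at the rim.
- box_hole_wide_b (a point): Centre of the open box's 4 mm threaded hole at the wide end, -y side: x +42, y -24 mm from the box's centre, at the rim.
- box_hole_narrow_a (a point): Centre of the open box's 4 mm threaded hole at the narrow end, +y side: x -42, y +13 mm from the box's centre, at the rim.
- box_hole_narrow_b (a point): Centre of the open box's 4 mm threaded hole at the narrow end, -y side: x -42, y -13 mm from the box's centre, at the rim.
- cover: The loose cover as a whole; origin at the centre of its underside, axes as cover_centre.
- index_table: The whole index table with its disc, posts and boxes; origin on the axis at desk height.
- screw_tin: Bystander: small tin of screws, 50 x 72 x 22 mm, front right. Origin under its centre.
- driver: Bystander: red screwdriver, 202 mm long, lying at the front right. Origin under its middle.
- board: Bystander: spare green circuit board, 68 x 102 x 20 mm, left. Origin under its centre.
- solder_spool: Bystander: spool of solder, 56 mm across, 40 mm high, far right. Origin under its centre.

How it is judged:
On the way, in this order (a step that is already met when the one before it is completed fails the run):
1. the disc is turned one position and rests in its stop, the open box at the work position (value of joint index_disc between 1.5408 and 1.6008 rad and velocity of joint index_disc between -0.03 and 0.03 rad/s), for 0.3 s.
2. the cover is lifted off the desk (height (world z) of cover_underside above 0.05 m and contact force between the fingers and cover above 1 N), for 0.2 s.
At the end, for the whole second after the job is handed in: The disc rests in its next stop (1.571 rad, within 0.03); the gripper holds the cover level (4 degrees), still, its underside 4 to 18 mm above the open box's rim, touching nothing of the table, each of its four holes within 3 mm (seen from above) of the threaded hole of the same name (value of joint index_disc between 1.5408 and 1.6008 rad and horizontal distance between cover_hole_wide_a and box_hole_wide_a below 0.003 m and horizontal distance between cover_hole_wide_b and box_hole_wide_b below 0.003 m and horizontal distance between cover_hole_narrow_a and box_hole_narrow_a below 0.003 m and horizontal distance between cover_hole_narrow_b and box_hole_narrow_b below 0.003 m and z of cover_underside in the frame of box_rim between 0.004 and 0.018 m and angle between cover_underside's own z axis and vertical below 0.07 rad and contact force between cover and index_table below 0.1 N and contact force between the fingers and cover above 1 N and linear speed of cover below 0.01 m/s and angular speed of cover below 0.06 rad/s); the arm keeps its last pose, push and grip.
It fails at once if the cover touches the open box or any other part of the index table (contact force between cover and index_table above 0.5 N).
It fails at once if the screw tin, screwdriver, spare board or solder spool is moved more than 25 mm (distance of any of screw_tin, driver, board, solder_spool from where it was at the start of the episode above 0.025 m).
It also fails if it takes over 58 s, if anything falls off the work surface, if the arm or the gripper's body presses on something with over 40 N, if the wrist force passes 120 N, or if a joint passes its speed limit or range.

## Working session

There is one attempt and no reset: what is moved stays moved. The work goes in short steps, Python scripts to look and compute and a shell command to move; the robot and the scene stay as the last step left them, time stands still between calls to the robot, and variables do not carry over. Pictures are saved under pics/ and viewed, at most 10 in all, crops included, and the job is handed in when it is done.

```bash
mkdir -p pics; ls; python3 - <<'E'
from plant import arm, grab_frame, calibration, finder
import cv2,numpy as np
s=arm.state();print({k:np.round(v,3).tolist() for k,v in s.items()}, arm.grip_point_offset)
for c in ("top","side"):
    f=grab_frame(c);cv2.imwrite(f"pics/{c}0.png",f[...,::-1])
    k=calibration(c);print(c,np.round(k["camera_matrix"],1).tolist(),np.round(-k["R"].T@k["t"],3),np.round(k["R"],3).tolist())
    for n in ("index_table","post","box_rim","cover","cover_centre","cover_hole_wide_a","cover_hole_narrow_a","box_hole_wide_a","box_hole_narrow_a","screw_tin","driver"):
        print(n,[(np.round(d["rect"]).tolist(),round(d["confidence"],2)) for d in finder.spot_in(c,n)][:4])
E
```

```text
pics
{'clock': 0.0, 'qpos': [1.253, 0.092, 1.232, -0.0, 1.82, -0.057], 'dq': [0.0, 0.001, -0.0, 0.002, 0.001, 0.001], 'tau': [-0.0, -45.873, -41.802, -0.0, 0.011, 0.0], 'eef_pos': [0.155, 0.579, 0.23], 'tcp_rot': [0.13, 0.992, -0.001, -0.0], 'force': [0.144, -0.609, -0.45], 'torque': [0.003, 0.039, -0.082], 'finger_force': 0.0, 'finger_gap': 0.085} -0.0187
top [[398.7, 0.0, 318.1], [0.0, 398.7, 200.3], [0.0, 0.0, 1.0]] [ 0.343 -0.054  1.522] [[-0.026, -0.999, -0.02], [-0.993, 0.028, -0.113], [0.114, 0.017, -0.993]]
index_table [([274.0, 147.0, 349.0, 230.0], 0.58), ([397.0, 180.0, 415.0, 208.0], 0.27)]
post [([267.0, 145.0, 347.0, 227.0], 0.98), ([410.0, 143.0, 427.0, 159.0], 0.63), ([206.0, 182.0, 233.0, 202.0], 0.44)]
box_rim [([271.0, 150.0, 347.0, 224.0], 0.77), ([404.0, 244.0, 454.0, 258.0], 0.23)]
cover [([395.0, 176.0, 414.0, 209.0], 0.71), ([208.0, 184.0, 231.0, 202.0], 0.34), ([268.0, 144.0, 350.0, 230.0], 0.22), ([407.0, 244.0, 434.0, 257.0], 0.15)]
cover_centre [([398.0, 181.0, 416.0, 211.0], 0.62), ([270.0, 147.0, 350.0, 233.0], 0.36)]
cover_hole_wide_a [([396.0, 182.0, 4
[... 691 characters left out ...]
([267.0, 144.0, 361.0, 218.0], 0.48), ([341.0, 261.0, 392.0, 295.0], 0.23)]
post [([267.0, 149.0, 361.0, 217.0], 0.68)]
box_rim [([268.0, 147.0, 362.0, 216.0], 0.97)]
cover [([341.0, 263.0, 390.0, 294.0], 0.68)]
cover_centre [([343.0, 262.0, 390.0, 292.0], 0.76), ([262.0, 147.0, 382.0, 216.0], 0.49)]
cover_hole_wide_a [([343.0, 262.0, 390.0, 292.0], 0.57)]
cover_hole_narrow_a [([343.0, 262.0, 391.0, 294.0], 0.87), ([261.0, 144.0, 384.0, 222.0], 0.68)]
box_hole_wide_a [([266.0, 149.0, 362.0, 219.0], 0.75)]
box_hole_narrow_a [([266.0, 142.0, 362.0, 218.0], 0.59)]
screw_tin [([247.0, 247.0, 278.0, 270.0], 0.81)]
driver [([277.0, 300.0, 331.0, 359.0], 0.65), ([256.0, 142.0, 284.0, 160.0], 0.61)]
```

```bash
python3 - <<'E'
import cv2
a=cv2.imread("pics/top0.png")[120:270,190:450];cv2.imwrite("pics/top0c.png",cv2.resize(a,None,fx=3,fy=3,interpolation=cv2.INTER_CUBIC))
b=cv2.imread("pics/side0.png")[120:370,200:460];cv2.imwrite("pics/side0c.png",cv2.resize(b,None,fx=2.3,fy=2.3,interpolation=cv2.INTER_CUBIC))
E
```

```text
(no output)
```

View pics/top0c.png

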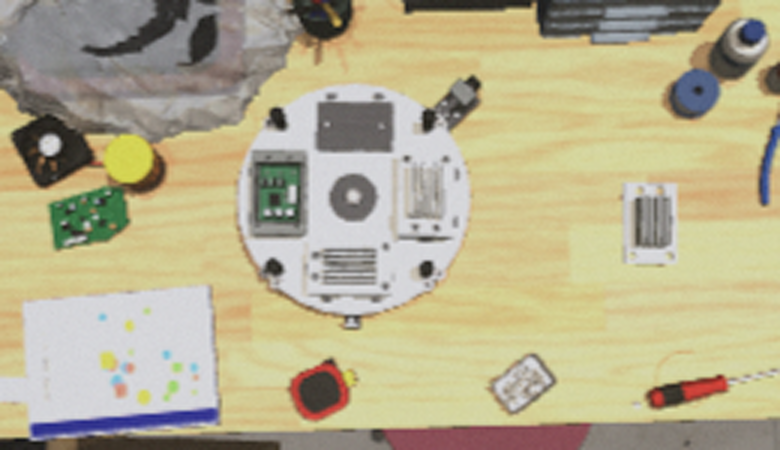

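View pics/side0c.png

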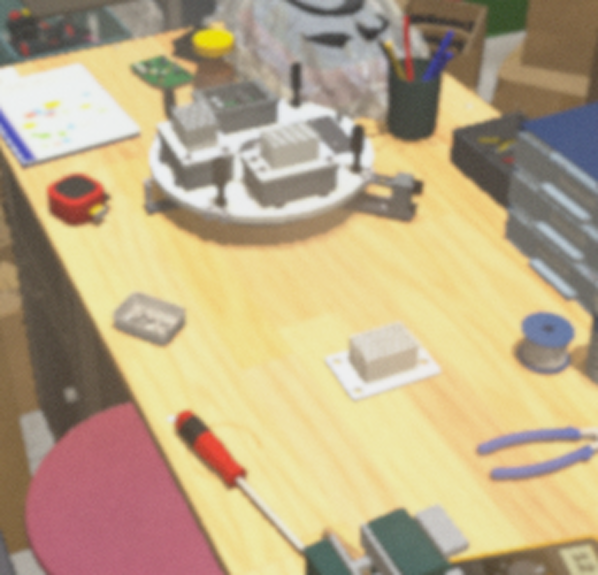

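The top view shows the disc centred near full-image (308,186), the pointer at (307,227), the front-left post top at (282,209), and the open box with its green board at the left. The cover is at (407,195). The side view agrees: the cover lies flat with the fins up.

```bash
cat > h.py <<'E'
from plant import arm, grab_frame, calibration, finder
import cv2,numpy as np
from scipy.spatial.transform import Rotation as R
def ray(cal,uv,z):
    d=cal["R"].T@np.linalg.solve(cal["camera_matrix"],[uv[0],uv[1],1.]); c=-cal["R"].T@cal["t"]
    return c+d*(z-c[2])/d[2]
def proj(cal,X):
    p=cal["camera_matrix"]@(cal["R"]@np.asarray(X,float)+cal["t"]); return p[:2]/p[2]
def need(P,yaw=None):
    """shift in tool axes to TCP point P (tool down), tool y yaw"""
    s=arm.state(); r=R.from_quat(s["tcp_rot"]).as_matrix()
    y=np.degrees(np.arctan2(r[1,1],r[0,1])); print("tcp",np.round(s["eef_pos"],4),"yaw_y",round(y,2),"tilt",np.round(r[:2,2],4),"gap",round(s["finger_gap"],4),"F",np.round(s["force"],1),"ff",s["finger_force"],"t",s["clock"])
    dw=np.asarray(P)-s["eef_pos"]; d=r.T@dw
    print("world shift",np.round(dw,4),"tool shift",np.round(d,4))
    if yaw is not None:
        a=np.radians((y-yaw+180)%360-180); print("roll",round(a,3)); c,s_=np.cos(a),np.sin(a); print("tool shift after roll",np.round([c*d[0]+s_*d[1],-s_*d[0]+c*d[1],d[2]],4))
E
python3 - <<'E'
from h import *
k=calibration("top"); f=lambda u,v,z:np.round(ray(k,(u/3+190,v/3+120),z),4)
P=[f(277,112,.116),f(428,114,.116),f(275,264,.116),f(427,264,.116)]
print("posts",P,"mean",np.mean(P,0)); d=P[0]-P[3];e=P[1]-P[2];print(np.degrees(np.arctan2(d[1],d[0])),np.degrees(np.arctan2(e[1],e[0])),np.linalg.norm(d),np.linalg.norm(e))
print("axis",f(353,198,.05),"ptr",f(352,320,.05))
print("cover",f(650,224,.004),[f(*p,.004) for p in((632,190),(668,190),(633,257),(668,257))], f(655,220,.038))
need([0.36,0.2,.25],-45)
E
```

```text
posts [array([0.6636, 0.0946, 0.116 ]), array([ 0.6556, -0.0864,  0.116 ]), array([0.4804, 0.0999, 0.116 ]), array([ 0.4753, -0.0798,  0.116 ])] mean [0.568725 0.007075 0.116   ]
42.80528872135663 -46.75873690948589 0.2566558980424958 0.2557395745675667
axis [0.5666 0.0086 0.05  ] ptr [0.4149 0.0133 0.05  ]
cover [ 0.5291 -0.3673  0.004 ] [array([ 0.5735, -0.3466,  0.004 ]), array([ 0.5722, -0.3924,  0.004 ]), array([ 0.4874, -0.3436,  0.004 ]), array([ 0.4862, -0.3879,  0.004 ])] [ 0.5297 -0.3667  0.038 ]
tcp [0.1547 0.5797 0.2313] yaw_y 75.06 tilt [0. 0.] gap 0.0853 F [ 0.9  0.4 -0.4] ff 0.0 t 1.2
world shift [ 0.2053 -0.3797  0.0187] tool shift [-0.2962 -0.3139 -0.0187]
roll 2.095
tool shift after roll [-0.1234  0.4136 -0.0187]
```

```bash
python3 -m jog '[[-0.0364,-0.0314,0,0],[-0.0364,-0.0314,0,0],[-0.0364,-0.0314,0,0],[-0.0364,-0.0314,0,0],[-0.0364,-0.0314,0,0],[-0.0364,-0.0314,0,0],[-0.0364,-0.0314,0,0],[-0.0364,-0.0314,0,0],[-0.0364,-0.0314,0,0],[-0.0364,-0.0314,0,0],[-0.0364,-0.0314,0,0],[-0.0364,-0.0314,0,0]]' 0
python3 -m jog '[[0,0,0,0.14],[0,0,0,0.14],[0,0,0,0.14],[0,0,0,0.14],[0,0,0,0.14],[0,0,0,0.14],[0,0,0,0.14],[0,0,0,0.14],[0,0,0,0.14],[0,0,0,0.14],[0,0,0,0.14],[0,0,0,0.14]]'
python3 -m jog '[[0,0,0,0.14],[0,0,0,0.14],[0,0,0,0.14],[0,0,0,0.03],[0,0,0,0]]'
python3 - <<'E'
from h import *
need([.4793,.1031,.10],-47)
f=grab_frame("wrist");k=calibration("wrist");cv2.imwrite("pics/w1.png",f[...,::-1])
for n in("post","box_rim","box_hole_wide_a","box_hole_narrow_a"):print(n,[(d["rect"],d["confidence"]) for d in finder.spot_in("wrist",n)][:4])
print("pred",proj(k,[.4793,.1031,.116]),"cam",-k["R"].T@k["t"],k["camera_matrix"][0,0])
np.savez("w1.npz",**k)
E
```

```text
clock: 2.4
eef_pos: [0.4804, 0.1012, 0.2316]
tcp_rot: [0.13, 0.991, 0.0, 0.0]
force: [0.4, 1.1, 1.2]
finger_gap: 0.0432
finger_force: 0.0
clock: 3.6
eef_pos: [0.4796, 0.103, 0.2314]
tcp_rot: [0.827, 0.563, 0.0, 0.0]
force: [0.2, 0.9, -0.0]
finger_gap: 0.0425
finger_force: 0.0
clock: 4.1
eef_pos: [0.4796, 0.103, 0.2314]
tcp_rot: [0.93, 0.367, 0.0, 0.0]
force: [-0.1, 0.2, 0.7]
finger_gap: 0.0429
finger_force: 0.0
tcp [0.4796 0.103  0.2314] yaw_y -46.99 tilt [0.0002 0.    ] gap 0.0429 F [-0.1  0.2  0.7] ff 0.0 t 4.1
world shift [-3.000e-04  1.000e-04 -1.314e-01] tool shift [-0.0002 -0.0002  0.1314]
roll 0.0
tool shift after roll [-0.0002 -0.0002  0.1314]
post [([298.8, 0.9, 639.1, 310.6], 0.73)]
box_rim [([298.2, 1.2, 638.8, 313.3], 0.7)]
box_hole_wide_a [([295.9, 0.0, 638.4, 316.4], 0.58)]
box_hole_narrow_a [([299.3, 2.3, 638.9, 316.9], 0.76), ([578.9, 335.5, 638.8, 399.2], 0.67)]
pred [318.63400634 191.42643861] cam [0.5322527  0.15445064 0.37432053] 351.762238062864
```

View pics/w1.png

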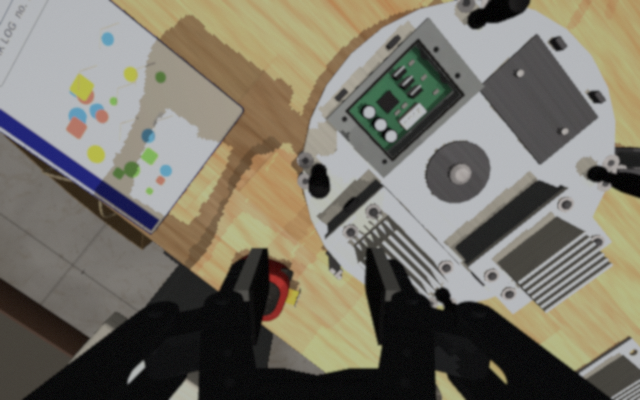

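The wrist view shows the post top near (318,187), which matches the prediction, and the open box beyond it. I'll go down and grip the knob.

```bash
python3 -m jog '[[0,0,0.04,0],[0,0,0.04,0],[0,0,0.04,0],[0,0,0.03,0],[0,0,0,0]]' 0
python3 -m jog '[[0,0,0,0],[0,0,0,0],[0,0,0,0],[0,0,0,0]]' -1 50
python3 - <<'E'
from h import *
need([.4793,.1031,.082],-47)
E
```

```text
clock: 4.85
eef_pos: [0.4765, 0.1026, 0.076]
tcp_rot: [0.93, 0.367, -0.005, -0.001]
force: [-0.7, -0.7, -0.1]
finger_gap: 0.043
finger_force: 0.0
clock: 5.25
eef_pos: [0.4814, 0.1025, 0.0839]
tcp_rot: [0.93, 0.366, 0.002, 0.001]
force: [3.5, -3.5, 1.9]
finger_gap: 0.0162
finger_force: 49.1
tcp [0.4814 0.1025 0.0839] yaw_y -47.02 tilt [ 0.005  -0.0007] gap 0.0162 F [ 3.5 -3.5  1.9] ff 49.06050032470375 t 5.25
world shift [-0.0021  0.0006 -0.0019] tool shift [-0.0011 -0.0019  0.0019]
roll -0.0
tool shift after roll [-0.0011 -0.0019  0.0019]
```

```bash
python3 -m jog '[[-0.0085,0.0003,0,-0.0654],[-0.0085,0.0003,0,-0.0654],[-0.0085,0.0003,0,-0.0654],[-0.0085,0.0003,0,-0.0654],[-0.0085,0.0003,0,-0.0654],[-0.0085,0.0003,0,-0.0654],[-0.0085,0.0003,0,-0.0654],[-0.0085,0.0003,0,-0.0654],[-0.0085,0.0003,0,-0.0654],[-0.0085,0.0003,0,-0.0654],[-0.0085,0.0003,0,-0.0654],[-0.0085,0.0003,0,-0.0654]]'
python3 - <<'E'
from h import *
need([.4730,-.0807,.084],43)
E
```

```text
clock: 6.45
eef_pos: [0.4406, 0.0122, 0.0839]
tcp_rot: [0.719, 0.695, 0.002, 0.002]
force: [6.2, 0.1, -0.7]
finger_gap: 0.0166
finger_force: 50.6
tcp [0.4406 0.0122 0.0839] yaw_y -1.87 tilt [0.0065 0.0004] gap 0.0166 F [ 6.2  0.1 -0.7] ff 50.624946624739096 t 6.45
world shift [ 0.0324 -0.0929  0.0001] tool shift [-0.0918  0.0354  0.0001]
roll -0.783
tool shift after roll [-0.09   -0.0397  0.0001]
```

```bash
python3 -m jog '[[-0.0085,0.0003,0,-0.0654],[-0.0085,0.0003,0,-0.0654],[-0.0085,0.0003,0,-0.0654],[-0.0085,0.0003,0,-0.0654],[-0.0085,0.0003,0,-0.0654],[-0.0085,0.0003,0,-0.0654],[-0.0085,0.0003,0,-0.0654],[-0.0085,0.0003,0,-0.0654],[-0.0085,0.0003,0,-0.0654],[-0.0085,0.0003,0,-0.0654],[-0.0085,0.0003,0,-0.0654],[-0.0085,0.0003,0,-0.0654]]'
python3 -m jog '[[0,0,0,0],[0,0,0,0],[0,0,0,0]]'
python3 - <<'E'
from h import *
need([.4730,-.0807,.084],43)
E
```

```text
clock: 7.65
eef_pos: [0.475, -0.0802, 0.0839]
tcp_rot: [0.398, 0.917, 0.001, 0.002]
force: [3.1, -0.1, 0.5]
finger_gap: 0.0161
finger_force: 50.6
clock: 7.95
eef_pos: [0.4759, -0.0812, 0.0838]
tcp_rot: [0.4, 0.917, 0.001, 0.003]
force: [6.2, -2.8, 1.7]
finger_gap: 0.0163
finger_force: 50.6
tcp [ 0.4759 -0.0812  0.0838] yaw_y 42.87 tilt [ 0.0068 -0.0017] gap 0.0163 F [ 6.2 -2.8  1.7] ff 50.60822823084891 t 7.95
world shift [-0.0029  0.0005  0.0002] tool shift [ 0.0024 -0.0018 -0.0002]
roll -0.002
tool shift after roll [ 0.0024 -0.0018 -0.0002]
```

```bash
python3 -m jog '[[0,0,0,0],[0,0,0,0],[0,0,0,0],[0,0,0,0]]' 0
python3 -m jog '[[0,0,-0.04,0],[0,0,-0.04,0],[0,0,-0.04,0],[0,0,-0.04,0],[0,0,-0.02,0],[0,0,0,0],[0,0,0,0]]'
python3 - <<'E'
from h import *
need([.4730,-.0807,.084],43)
f=grab_frame("wrist");k=calibration("wrist");cv2.imwrite("pics/w2.png",f[...,::-1])
np.savez("w2.npz",**k)
for n in("box_rim","box_hole_wide_a","box_hole_narrow_a","post"):print(n,[(np.round(d["rect"],1).tolist(),round(d["confidence"],2)) for d in finder.spot_in("wrist",n)][:4])
E
```

```text
clock: 8.35
eef_pos: [0.4734, -0.0805, 0.0813]
tcp_rot: [0.399, 0.917, 0.0, -0.0]
force: [-0.8, -0.0, -0.7]
finger_gap: 0.0427
finger_force: 0.0
clock: 9.05
eef_pos: [0.4736, -0.0807, 0.2608]
tcp_rot: [0.399, 0.917, 0.0, -0.0]
force: [-0.2, -0.3, -0.8]
finger_gap: 0.0424
finger_force: 0.0
tcp [ 0.4736 -0.0807  0.2608] yaw_y 42.94 tilt [-0.0002  0.0001] gap 0.0424 F [-0.2 -0.3 -0.8] ff 0.0 t 9.05
world shift [-0.0006 -0.     -0.1768] tool shift [ 0.0003 -0.0004  0.1768]
roll -0.001
tool shift after roll [ 0.0003 -0.0004  0.1768]
box_rim [([297.7, 3.7, 634.8, 313.1], 0.73)]
box_hole_wide_a [([298.2, 0.4, 637.7, 314.0], 0.58)]
box_hole_narrow_a [([298.2, 5.7, 634.4, 311.4], 0.83)]
post [([300.4, 3.1, 632.5, 312.8], 0.93), ([297.2, 2.9, 635.5, 309.4], 0.5), ([187.8, 303.1, 200.2, 373.5], 0.39)]
```

View pics/w2.png

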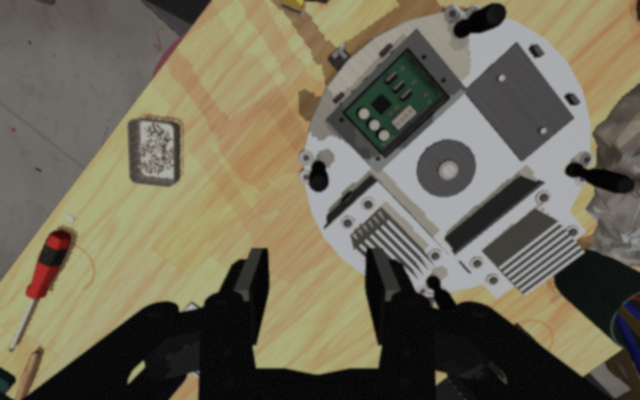

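The disc has turned: the open box is at the work position, spanning about (328-470, 28-160) in the wrist view, with the pointer at (338,55). Next I'll measure its holes and rim.

```bash
cat >> h.py <<'E'
OFF=np.array([[42,24],[42,-24],[-42,13],[-42,-13]])/1e3
def pts(c,yx,z):
    """four hole positions; yx = yaw of part's x axis (deg)"""
    a=np.radians(yx);M=np.array([[np.cos(a),-np.sin(a)],[np.sin(a),np.cos(a)]])
    return np.c_[np.asarray(c)[:2]+OFF@M.T,np.full(4,z)]
def crop(f,P,c,w,s,name,box=None):
    x,y=int(c[0]-w[0]/2),int(c[1]-w[1]/2);x,y=max(x,0),max(y,0)
    im=cv2.resize(np.ascontiguousarray(f[y:y+w[1],x:x+w[0],::-1]),None,fx=s,fy=s,interpolation=cv2.INTER_CUBIC)
    for p in P:
        q=((p-[x,y]+.5)*s).round().astype(int);cv2.circle(im,tuple(int(v) for v in q),10,(0,0,255),1)
    cv2.imwrite(name,im);print("crop origin",x,y,"scale",s)
E
python3 - <<'E'
from h import *
k=dict(np.load("w2.npz"));f=cv2.imread("pics/w2.png")[...,::-1]
P=np.array([proj(k,p) for p in pts([.478,.0111],-92,.089)]);print(P.round(1))
crop(f,P,(400,95),(190,150),4,"pics/w2c.png")
E
```

```text
[[377.4 159.5]
 [340.4 121.1]
 [442.3  80.9]
 [422.4  57.7]]
crop origin 305 20 scale 4
```

View pics/w2c.png

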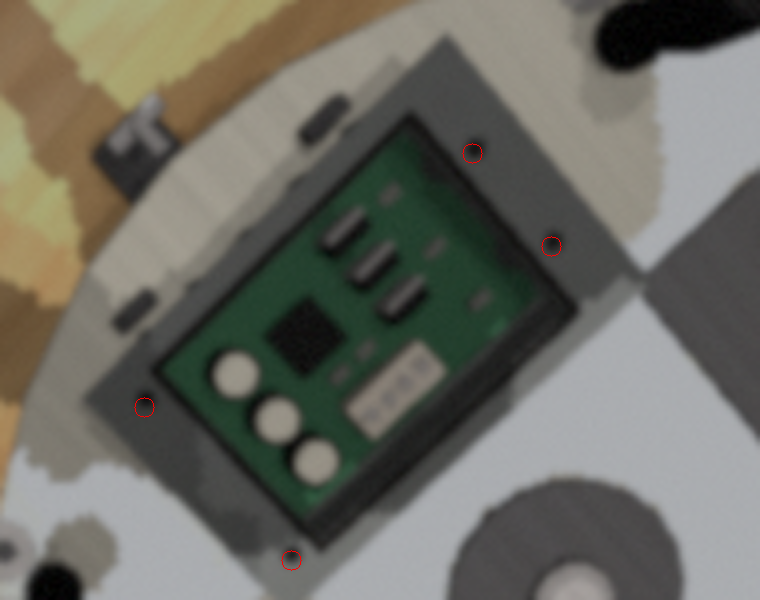

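The predicted circles fall within about 1.5 px of the real threaded holes. I'll fit the box pose and set off to the cover.

```bash
python3 - <<'E'
from h import *
from scipy.optimize import least_squares
k=dict(np.load("w2.npz"));f=cv2.cvtColor(cv2.imread("pics/w2.png"),cv2.COLOR_BGR2GRAY).astype(float)
g=np.array([[291,555],[147,401],[476,148],[553,240]])[[0,1,3,2]]/4+[305,20]-.5
# darkest-centroid refinement
U=[]
for u,v in g:
    x,y=int(round(u)),int(round(v));w=f[y-3:y+4,x-3:x+4];W=np.clip(np.median(w)-6-w,0,None);Y,X=np.mgrid[-3:4,-3:4]
    U.append([x+(W*X).sum()/W.sum(),y+(W*Y).sum()/W.sum()])
U=np.array(U);print(g.round(1).tolist(),U.round(1).tolist())
for V in(g,U):
    r=least_squares(lambda p:(np.array([proj(k,q) for q in pts(p[:2],p[2]*100,.089)])-V).ravel(),[.478,.011,-.92]);print(r.x,r.fun.round(1))
need([.528,-.367,.21],88)
E
```

```text
[[377.2, 158.2], [341.2, 119.8], [442.8, 79.5], [423.5, 56.5]] [[377.4, 157.9], [341.1, 119.3], [442.9, 80.0], [423.4, 56.6]]
[ 0.47756907  0.01219597 -0.9229092 ] [ 0.4 -0.  -0.4 -0.2  0.3  0.3 -0.2 -0.1]
[ 0.47754686  0.01219868 -0.92520227] [ 0.   0.3 -0.3 -0.   0.2 -0.   0.  -0.2]
tcp [ 0.4732 -0.0806  0.2596] yaw_y 42.95 tilt [-0.0027  0.0007] gap 0.0424 F [ 0.5  0.2 -0.6] ff 0.0 t 9.3
world shift [ 0.0548 -0.2864 -0.0496] tool shift [-0.2471 -0.1549  0.0493]
roll -0.786
tool shift after roll [-0.0649 -0.2843  0.0493]
```

```bash
python3 -m jog '[[-0.0412,-0.0258,0.004,0],[-0.0412,-0.0258,0.004,0],[-0.0412,-0.0258,0.004,0],[-0.0412,-0.0258,0.004,0],[-0.0412,-0.0258,0.004,0],[-0.0412,-0.0258,0.004,0],[0,0,0,0],[0,0,0,0],[0,0,0,0]]' 1
python3 - <<'E'
from h import *
need([.528,-.367,.21],88)
f=grab_frame("wrist");k=calibration("wrist");cv2.imwrite("pics/w3.png",f[...,::-1])
np.savez("w3.npz",**k)
for n in("cover","cover_hole_wide_a"):print(n,[(np.round(d["rect"],1).tolist(),round(d["confidence"],2)) for d in finder.spot_in("wrist",n)][:5])
P=np.array([proj(k,p) for p in pts([.529,-.367],-2,.004)]);print(P.round(1))
crop(f,P,P.mean(0),(190,150),4,"pics/w3c.png")
E
```

```text
clock: 10.2
eef_pos: [0.5287, -0.3664, 0.2373]
tcp_rot: [0.399, 0.917, 0.0, -0.0]
force: [0.4, 0.4, -0.4]
finger_gap: 0.0857
finger_force: 0.0
tcp [ 0.5287 -0.3664  0.2373] yaw_y 42.98 tilt [-0.0001  0.0005] gap 0.0857 F [ 0.4  0.4 -0.4] ff 0.0 t 10.2
world shift [-0.0007 -0.0006 -0.0273] tool shift [ 0.     -0.001   0.0273]
roll -0.786
tool shift after roll [ 0.0007 -0.0007  0.0273]
cover [([262.0, 109.0, 375.7, 220.5], 0.97)]
cover_hole_wide_a [([266.5, 108.4, 375.1, 218.1], 0.55)]
[[359.7 175.9]
 [328.5 205.2]
 [297.9 128.3]
 [281.  145.7]]
crop origin 221 88 scale 4
```

View pics/w3c.png

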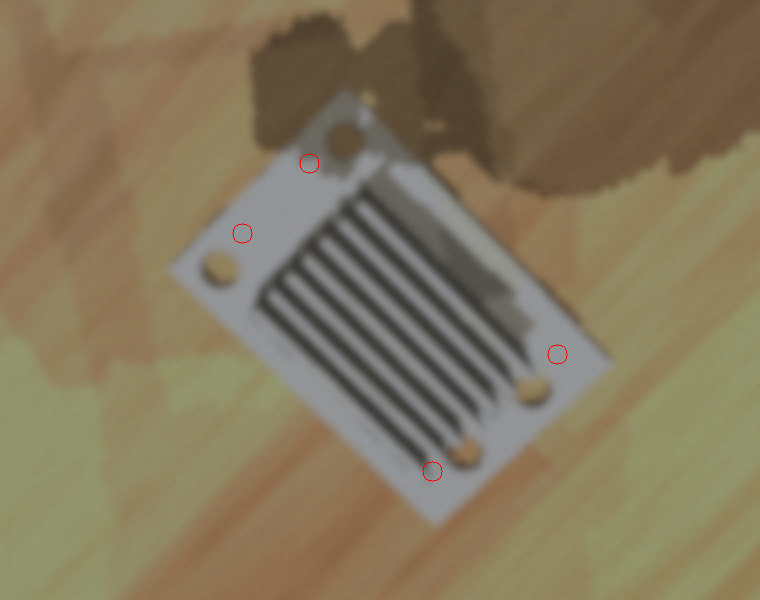

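The cover's wide end faces the robot: wide holes at crop (345,139) and (220,268), narrow ones at (533,390) and (466,453). So its x yaw is about 178°. I'll grip it with tool y near -92° so that it can turn +90° into place.

```bash
python3 - <<'E'
from h import *
from scipy.optimize import least_squares
k=dict(np.load("w3.npz"))
V=np.array([[220,268],[345,139],[466,453],[533,390]])/4+[221,88]-.5
r=least_squares(lambda p:(np.array([proj(k,q) for q in pts(p[:2],p[2]*100,.003)])-V).ravel(),[.528,-.367,1.78]);print(r.x,r.fun.round(1))
need([*r.x[:2],.12],r.x[2]*100+90)
E
```

```text
[ 0.53170735 -0.36755721  1.77675302] [ 0.2  0.1  0.2  0.5 -0.3 -0.4 -0.1 -0.3]
tcp [ 0.529  -0.3659  0.2387] yaw_y 43.04 tilt [ 0.0016 -0.0011] gap 0.0851 F [-0.3  0.3 -0.1] ff 0.0 t 10.35
world shift [ 0.0027 -0.0016 -0.1187] tool shift [-0.0028  0.0008  0.1187]
roll 2.362
tool shift after roll [0.0026 0.0014 0.1187]
```

```bash
python3 -m jog '[[0,0,0,0.1475],[0,0,0,0.1475],[0,0,0,0.1475],[0,0,0,0.1475],[0,0,0,0.1475],[0,0,0,0.1475],[0,0,0,0.1475],[0,0,0,0.1475],[0,0,0,0.1475],[0,0,0,0.1475],[0,0,0,0.1475],[0,0,0,0.1475]]' 1
python3 -m jog '[[0,0,0,0.1475],[0,0,0,0.1475],[0,0,0,0.1475],[0,0,0,0.1475],[0.003,0.001,0.03,0],[0,0,0.04,0],[0,0,0.04,0],[0,0,0.04,0],[0,0,0.03,0],[0,0,0.02,0],[0,0,0,0],[0,0,0,0]]'
python3 - <<'E'
from h import *
need([.5317,-.3676,.008],-92.3)
E
```

```text
clock: 11.55
eef_pos: [0.5289, -0.366, 0.2385]
tcp_rot: [0.963, 0.27, 0.001, 0.001]
force: [-0.0, -0.4, 0.9]
finger_gap: 0.0851
finger_force: 0.0
clock: 12.75
eef_pos: [0.5321, -0.3677, 0.0386]
tcp_rot: [1.0, -0.019, 0.0, 0.0]
force: [-0.2, 0.1, 0.8]
finger_gap: 0.0855
finger_force: 0.0
tcp [ 0.5321 -0.3677  0.0386] yaw_y -92.21 tilt [ 0.0009 -0.0007] gap 0.0855 F [-0.2  0.1  0.8] ff 0.0 t 12.75
world shift [-0.0004  0.0001 -0.0306] tool shift [-0.0004 -0.0002  0.0306]
roll 0.001
tool shift after roll [-0.0004 -0.0002  0.0306]
```

```bash
python3 -m jog '[[0,0,0.015,0],[0,0,0.015,0],[0,0,0,0],[0,0,0,0]]' 1
python3 -m jog '[[0,0,0,0],[0,0,0,0],[0,0,0,0],[0,0,0,0],[0,0,0,0],[0,0,0,0]]' -1 50
python3 - <<'E'
from h import *
need([.5317,-.3676,.008],-92.3)
E
```

```text
clock: 13.15
eef_pos: [0.5312, -0.3679, 0.0064]
tcp_rot: [1.0, -0.02, -0.001, -0.0]
force: [0.3, 0.2, 0.4]
finger_gap: 0.0854
finger_force: 0.0
clock: 13.75
eef_pos: [0.532, -0.3685, 0.008]
tcp_rot: [1.0, -0.02, 0.001, 0.0]
force: [-0.0, 0.7, 2.7]
finger_gap: 0.0395
finger_force: 53.0
tcp [ 0.532  -0.3685  0.008 ] yaw_y -92.27 tilt [ 0.001  -0.0007] gap 0.0395 F [-0.   0.7  2.7] ff 53.02253723144531 t 13.75
world shift [-0.0003  0.0009 -0.    ] tool shift [-0.0004 -0.0009  0.    ]
roll 0.001
tool shift after roll [-0.0004 -0.0009  0.    ]
```

```bash
python3 -m jog '[[0,0,-0.02,0],[0,0,-0.04,0],[0,0,-0.04,0],[0,0,-0.04,0],[0,0,-0.04,0],[0,0,-0.03,0],[0,0,0,0],[0,0,0,0]]' -1 50
python3 -m jog '[[-0.0087,-0.03,0,0],[-0.0087,-0.046,0,0],[-0.0087,-0.046,0,0],[-0.0087,-0.046,0,0],[-0.0087,-0.046,0,0],[-0.0087,-0.046,0,0],[-0.0087,-0.046,0,0],[-0.0087,-0.046,0,0],[0,-0.026,0,0],[0,0,0,0]]'
python3 -m jog '[[0,0,0,-0.1425],[0,0,0,-0.1425],[0,0,0,-0.1425],[0,0,0,-0.1425],[0,0,0,-0.1425],[0,0,0,-0.1425],[0,0,0,-0.1425],[0,0,0,-0.1425],[0,0,0,-0.1425],[0,0,0,-0.1425],[0,0,0,-0.1425],[0,0,0,0]]'
python3 -m jog '[[0,0,0,0],[0,0,0,0],[0,0,0,0]]'
python3 - <<'E'
from h import *
need([.4775,.0122,.108],-2.4)
f=grab_frame("wrist");k=calibration("wrist");cv2.imwrite("pics/w4.png",f[...,::-1])
np.savez("w4.npz",**k,tcp=arm.state()["eef_pos"],q=arm.state()["tcp_rot"])
E
```

```text
clock: 14.55
eef_pos: [0.5318, -0.3683, 0.2169]
tcp_rot: [1.0, -0.02, 0.0, 0.0]
force: [-0.2, -0.1, -2.2]
finger_gap: 0.0392
finger_force: 52.6
clock: 15.55
eef_pos: [0.4759, 0.0154, 0.2143]
tcp_rot: [1.0, -0.017, -0.002, -0.001]
force: [-0.1, -0.5, -0.1]
finger_gap: 0.0392
finger_force: 52.5
clock: 16.75
eef_pos: [0.4765, 0.0114, 0.2148]
tcp_rot: [0.722, 0.692, -0.002, -0.001]
force: [-0.1, -0.9, -2.2]
finger_gap: 0.0394
finger_force: 52.6
clock: 17.05
eef_pos: [0.477, 0.0121, 0.2169]
tcp_rot: [0.723, 0.691, -0.0, -0.0]
force: [-0.5, 0.9, -1.5]
finger_gap: 0.0393
finger_force: 52.6
tcp [0.477  0.0121 0.2169] yaw_y -2.57 tilt [-0.0007  0.    ] gap 0.0393 F [-0.5  0.9 -1.5] ff 52.57236421108246 t 17.05
world shift [ 5.000e-04  1.000e-04 -1.089e-01] tool shift [1.000e-04 6.000e-04 1.089e-01]
roll -0.003
tool shift after roll [1.000e-04 6.000e-04 1.089e-01]
```

View pics/w4.png

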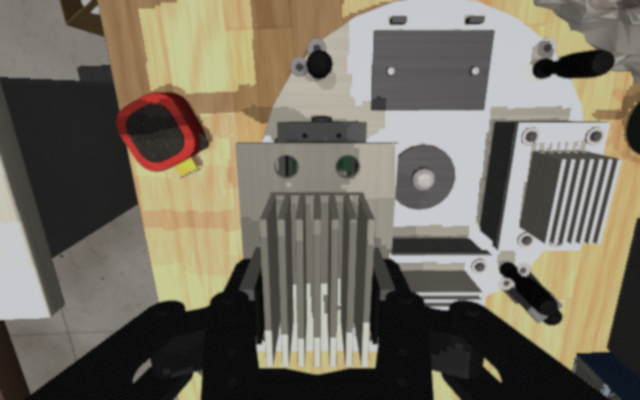

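The held cover's narrow holes are at (286,167) and (347,167). Beyond them the box's socket end and its narrow holes show at about (307,136) and (336,136), so the cover is the right way round. Now I'll work out the offset from this one picture.

```bash
python3 - <<'E'
from h import *
k=dict(np.load("w4.npz"));im=cv2.imread("pics/w4.png")
g=cv2.cvtColor(im,cv2.COLOR_BGR2GRAY)
def cen(u,v,h,thr):
    w=g[v-h:v+h+1,u-h:u+h+1].astype(float);W=np.clip(thr*np.median(w)-w,0,None);Y,X=np.mgrid[-h:h+1,-h:h+1];return np.array([u+(W*X).sum()/W.sum(),v+(W*Y).sum()/W.sum()])
# plate holes: circle from contour of dark region
m=(g<0.8*np.median(g[150:160,245:390])).astype(np.uint8);cs,_=cv2.findContours(m[150:184,262:372],cv2.RETR_EXTERNAL,cv2.CHAIN_APPROX_NONE)
for c in cs:
    if cv2.contourArea(c)>60: print("plate hole",np.array(cv2.minEnclosingCircle(c)[0])+[262,150],cv2.minEnclosingCircle(c)[1],cv2.boundingRect(c))
zt=k["tcp"][2]-.008
P=[proj(k,p) for p in pts(k["tcp"],-92.57,zt+.004)];print("cover pred (top face) narrow a,b",np.round(P[2:],1))
for n,(u,v) in(("a",(336,136)),("b",(307,136))):print("box narrow",n,cen(u,v,4,.95))
print("box pred",np.round([proj(k,p) for p in pts([.4775,.0122],-92.45,.089)][2:],1), "px/m plate",351.76/((k["R"]@np.r_[k["tcp"][:2],zt]+k["t"])[2]))
crop(im[...,::-1],[],(317,150),(110,70),7,"pics/w4c.png")
E
```

```text
plate hole [347. 166.] 12.206655502319336 (73, 5, 25, 24)
plate hole [286.14227676 166.24796677] 11.986560821533203 (13, 5, 24, 24)
cover pred (top face) narrow a,b [[351.8 171.4]
 [290.9 171.4]]
box narrow a [338.25251384 135.20573946]
box narrow b [304.60037879 135.30587121]
box pred [[336.9 135.5]
 [302.9 135.6]] px/m plate 2115.1534691442007
crop origin 262 115 scale 7
```

View pics/w4c.png

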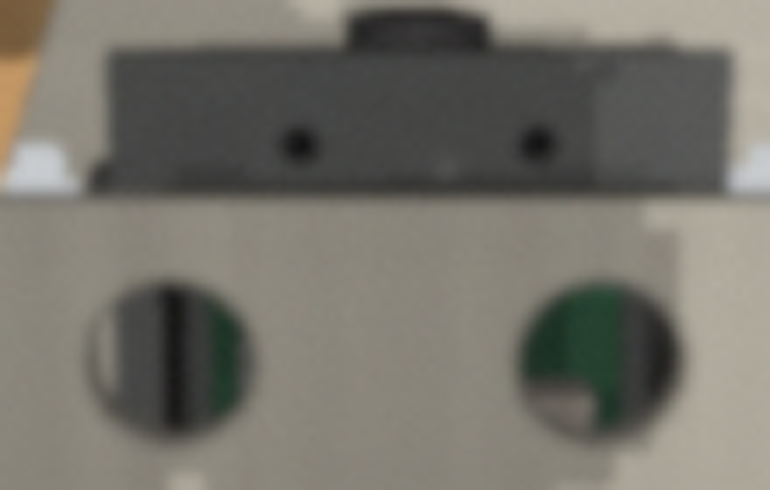

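The wrist camera carries a bias of about 2 mm. The three gripped post positions give the axis at (.5706,.0079), which puts the box centre near (.4806,.0115). I'll go there, come down gently, and do the final comparison through the cover's holes.

```bash
python3 -m jog '[[-0.001,0.002,0.01,0],[-0.001,0.0017,0.02,0],[0,0,0.02,0],[0,0,0.015,0],[0,0,0.01,0],[0,0,0.01,0],[0,0,0.008,0],[0,0,0.005,0],[0,0,0.002,0],[0,0,0,0],[0,0,0,0],[0,0,0,0]]'
python3 - <<'E'
from h import *
need([.4806,.0098,.108],-2.4)
f=grab_frame("wrist");k=calibration("wrist");cv2.imwrite("pics/w5.png",f[...,::-1])
s=arm.state();np.savez("w5.npz",**k,tcp=s["eef_pos"],q=s["tcp_rot"])
crop(f,[],(317,167),(110,60),7,"pics/w5c.png")
E
```

```text
clock: 18.3
eef_pos: [0.481, 0.01, 0.1179]
tcp_rot: [0.722, 0.692, 0.0, 0.0]
force: [0.2, -0.2, -1.2]
finger_gap: 0.0391
finger_force: 52.6
tcp [0.481  0.01   0.1179] yaw_y -2.46 tilt [ 0.001  -0.0001] gap 0.0391 F [ 0.2 -0.2 -1.2] ff 52.574665546417236 t 18.3
world shift [-0.0004 -0.0002 -0.0099] tool shift [-0.0003 -0.0004  0.0099]
roll -0.001
tool shift after roll [-0.0003 -0.0004  0.0099]
crop origin 262 137 scale 7
```

View pics/w5c.png

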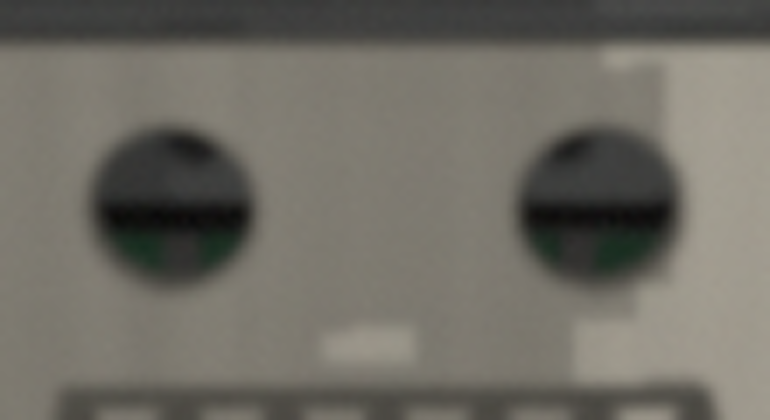

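```bash
python3 - <<'E'
from h import *
k=dict(np.load("w5.npz"))
o=np.array([262,137])-.43;zt=k["tcp"][2]-.008
C=[ray(k,np.array(p)/7+o,zt+.004) for p in((600,206),(172,206))]
B=[ray(k,np.array(p)/7+o,.089) for p in((566,143),(196,143))]
e=pts(k["tcp"],-92.46,0)[2:]
print("cover a,b",np.round(C,4)[:,:2].tolist(),"nominal",e.round(4)[:,:2].tolist());print("box a,b",np.round(B,4)[:,:2].tolist())
print("box-cover",(np.mean(B,0)-np.mean(C,0)).round(4), "sep",np.linalg.norm(C[0]-C[1]),np.linalg.norm(B[0]-B[1]))
E
```

```text
cover a,b [[0.4939, 0.0539], [0.4679, 0.055]] nominal [[0.4958, 0.0515], [0.4698, 0.0526]]
box a,b [[0.4936, 0.0532], [0.4675, 0.0544]]
box-cover [-0.0004 -0.0006 -0.0248] sep 0.025980952369555603 0.026053576033201027
```

```bash
python3 -m jog '[[-0.0006,-0.0004,0.003,0],[0,0,0.003,0],[0,0,0.002,0],[0,0,0.001,0],[0,0,0,0],[0,0,0,0],[0,0,0,0],[0,0,0,0],[0,0,0,0]]'
python3 - <<'E'
from h import *
need([.4806,.0098,.108],-2.4)
f=grab_frame("wrist");g=grab_frame("side");k=calibration("wrist");cv2.imwrite("pics/w6.png",f[...,::-1])
s=arm.state();np.savez("w6.npz",**k,tcp=s["eef_pos"])
crop(f,[],(317,167),(110,50),7,"pics/a.png");crop(g,[],(315,190),(110,50),7,"pics/b.png")
cv2.imwrite("pics/w6c.png",np.vstack([cv2.imread("pics/a.png"),cv2.imread("pics/b.png")])[:600])
E
```

```text
clock: 19.25
eef_pos: [0.4803, 0.0095, 0.1084]
tcp_rot: [0.722, 0.692, 0.0, 0.0]
force: [0.8, 0.8, -1.8]
finger_gap: 0.0392
finger_force: 52.6
tcp [0.4803 0.0095 0.1084] yaw_y -2.46 tilt [ 0.0002 -0.    ] gap 0.0392 F [ 0.8  0.8 -1.8] ff 52.57446348667145 t 19.25
world shift [ 0.0003  0.0003 -0.0004] tool shift [0.0003 0.0003 0.0004]
roll -0.001
tool shift after roll [0.0003 0.0003 0.0004]
crop origin 262 142 scale 7
crop origin 260 165 scale 7
```

View pics/w6c.png

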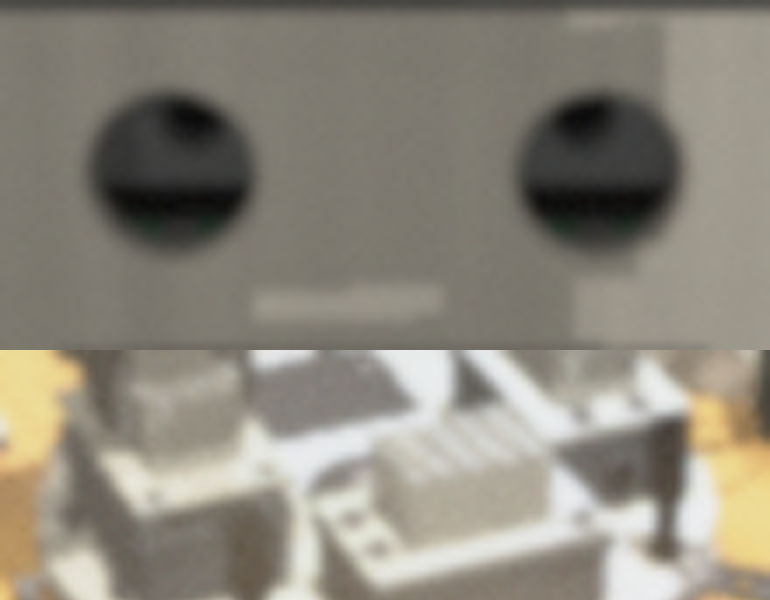

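```bash
python3 - <<'E'
from h import *
k=dict(np.load("w6.npz"))
o=np.array([262,142])-.43;zt=k["tcp"][2]-.008
C=np.array([ray(k,np.array(p)/7+o,zt+.004) for p in((600,171),(172,171))])
B=np.array([ray(k,np.array(p)/7+o,.089) for p in((582,117),(194,117))])
print("box-cover a,b",((B-C)*1e3).round(2)[:,:2].tolist(),"sep",np.linalg.norm(B[0]-B[1]))
E
```

```text
box-cover a,b [[0.07, 0.46], [0.21, 0.46]] sep 0.0258440728233973
```

```bash
python3 -c "
from plant import arm
print(arm.state()['dq'].round(3) if hasattr(arm.state()['dq'],'round') else arm.state()['dq'],arm.close_job())"
```

```text
the job is handed in; nothing more can be done
[-0.001 -0.     0.     0.     0.    -0.002] None
```

The job is handed in, result not reported: the disc is turned one position with the open box at the work position, and the cover is held level about 11 mm above its rim, the right way round. The two narrow-end holes measured within about 0.5 mm of their threaded holes; the wide-end pair was hidden behind the fins and gripper and was not checked directly.

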